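# Roll-test brass rods under a block and reject the one that is out of round

## Robot

A 6-joint arm with a two-finger parallel gripper is mounted at the origin on the work surface. World frame = base frame: x ahead of the robot, y to its left, z up, the work surface at z = 0. Lengths are in mm, angles in rad, forces in N, time in s.
With the tool pointing down it reaches from about 350 to 725 mm from the base axis. Payload 4.3 kg.
Tool frame: the origin (TCP) lies at the very end of the fingers, on their centre line; the grasp point (between the pads) lies 19 mm behind it; z points along the fingers, y is the line along which they close (so a half turn about z gives the same grasp; the last joint's range is limited). The gripper opens to 85 mm and grips with 20 to 120 N. Pads are 22 mm wide; open, the fingers measure 114 mm over their backs; the gripper's body (76 mm by 85 mm) begins 54 mm behind the grasp point. The pads swing forward as they close: fully open they stand 13 mm farther back than shut.
Start: joints at [-1.347, 0.377, 0.081, 1.274, 0, 1.46], TCP at [188.402, -543.297, 231.329] pointing down, gripper open.
Joint ranges: [-2.72, 2.72], [-0.84, 1.66], [-1.02, 1.22], [-1.77, 2.12], [-1.37, 1.28], [-3.14, 3.14]. Speed limits (rad/s): [2.57, 2.57, 3.14, 3.14, 3.14, 3.14].

## Interface

Orientations are given as a unit quaternion [w, x, y, z].
In Python, from station import robot gives the robot as it stands. The module is installed in compiled form; this text tells all that it offers.
- The arm moves only by the tool send_rows, never from a script. Its argument "plan" is a list of rows, each a list of 2 entries, a list of its own where there are three numbers: the shift along the tool's x, y, z each as a share of 0.03 m, from -1 to 1, then the turn about the tool's z as a share of 0.12 rad, from -1 to 1. A call has 1 to 10 rows; each row shifts and turns the commanded pose from where the row before left it, along the tool's axes as they then stand; what a row does not reach is not made up. A row lasts 1/12 s, in which the tool goes at most 41.7 mm and 7.16 degrees, less where a joint would pass 70% of its speed; a pose out of reach is approached as far as the arm can. A call with a number of a shift or a turn outside -1 to 1 is refused whole. A call with a gripper value outside its range is refused whole. "hand" is the closure, from -1 (fully open) to 1 (shut), set as the call begins (left out, the last holds). The fingers move at their own pace and stop on an object; "newtons" is the grip in N (left out, the last holds). Time passes only in rows, so rows that do not move let the fingers close. It gives the time, the measured TCP pose, the force, the opening and the grip force at its end, in the units of the state.
- robot.state(): the state, without advancing time (a new reading comes with each control period).
- robot.camera(name): name is "scene" or "top"; returns a dict with "color" (420x560x3 uint8, red, green, blue), "fx", "fy", "cx", "cy" (pixels), "rvec" (rotation vector, rad) and "tvec" (3), from world to camera coordinates, as OpenCV has them. Camera axes: x right, y down, z forward; pixel columns grow to the right and rows downward; lengths in mm; the calibration is good to about 2 mm. A picture is of the moment at which its call begins. There is no depth.
- robot.job_done(): hands the job in; it is judged then, once.
The state is a dict: "time_s": time; "joints": joint angles; "qd": joint speeds; "joint_efforts": joint torques, N m; "eef_pos": TCP position; "tool_rot": TCP orientation; "contact_force": force on the tool from outside, world axes, zero at the start; "wrist_torque": the same for the moment, N m; "grip_width": finger opening in mm; "grip_force": force on a finger pad.
Only numpy, scipy, OpenCV 4.12 (cv2) and the standard library are available. Lean on these libraries where they do the work, as an engineer would, in place of code of your own. Each camera call takes 0.05 s, during which the arm holds its last target. There are 200 camera calls.

## Task

Take the rolling block by its grip and roll each of the three brass rods under it on the steel plate, slowly and pressing lightly, to feel which one wobbles because it is out of round. Roll the two true rods away from you into the far channel and the wobbling one back into the red channel on your side, without touching the rods with the fingers or lifting them off the plate. Then stand the block back upright on its green mat and let go; leave everything else undisturbed.

Things in the scene. Friction and masses are not known exactly. Their poses are not given: they have to be found in the camera images.
- rod_a_center (a point): One of three look-alike brass rods, 60 mm long, 0.14 kg, dark ends with a white line. The point is its centre, its y axis its long axis. Two are sound: truly round, 18.8 mm diameter. One, any of the three, is out of round (17.9 by 19.8 mm): rolled under a level block, its top rises and sinks by 1.9 mm twice a turn (every 29 mm of the rod's travel); it starts at its lowest. Hard to see.
- rod_b_center (a point): One of three look-alike brass rods, 60 mm long, 0.14 kg, dark ends with a white line. The point is its centre, its y axis its long axis. Two are sound: truly round, 18.8 mm diameter. One, any of the three, is out of round (17.9 by 19.8 mm): rolled under a level block, its top rises and sinks by 1.9 mm twice a turn (every 29 mm of the rod's travel); it starts at its lowest. Hard to see.
- rod_c_center (a point): One of three look-alike brass rods, 60 mm long, 0.14 kg, dark ends with a white line. The point is its centre, its y axis its long axis. Two are sound: truly round, 18.8 mm diameter. One, any of the three, is out of round (17.9 by 19.8 mm): rolled under a level block, its top rises and sinks by 1.9 mm twice a turn (every 29 mm of the rod's travel); it starts at its lowest. Hard to see.
- plate: Fixed flat steel plate, 210 mm along its x, 280 mm along its y; origin at the centre of its underside on the bench. Flat top (x = -60 to +60 mm) 20 mm above the bench. The rods lie side by side along it, axes along its y, about 88 mm apart, near x = -10 mm. Both long edges step down 4 mm into a channel: dark at +x (keep), red at -x, nearest the robot (reject).
- keep_channel (a point): Middle of the keep channel (plate x = +72.5 mm, y = 0, z = +25.4 mm): the centre of a rod lying there; it may lie anywhere along the plate's y. The channel runs from the step at x = +60 mm to a rib at x = +86 to +92 mm, 3 mm higher than the flat top; a rod that rolls past the step drops in and stays.
- reject_channel (a point): Middle of the red reject channel (plate x = -72.5 mm, y = 0, z = +25.4 mm), the mirror image of the keep channel on the robot's side.
- block_grip (a point): Rolling block, 0.22 kg. The point is the centre of its upright wooden grip (24 mm along its x, 36 mm along its y, 36 mm tall), 48 mm above the underside of the sole. Under a body 116 x 42 mm (top 30 mm above that underside) is a flat sole, 120 (x) by 46 mm, on springs: 2.5 N per mm, up to 8 mm. Pressed on a rod and moved along, it rolls the rod half as far as it moves.
- mat: Fixed green mat, 170 mm (its x) by 110 mm (its y), 3 mm thick, on the bench left or right of the plate; the block starts standing on it, sole down, roughly lined up with it. Origin under its centre.
- findings_box: Bystander: fixed pale wooden box with four compartments of gilt beads, 140 x 120 x 35 mm, on the other side of the plate from the mat. Origin under its centre.
- jar_blue_center (a point): Bystander: closed blue enamel jar with a white lid, 57 mm across, 50 mm tall, beside the plate's far end. The point is its centre.
- jar_yellow_center (a point): Bystander: closed yellow enamel jar with a white lid, 57 mm across, 50 mm tall, beside the plate's far end. The point is its centre.
- jar_green_center (a point): Bystander: closed green enamel jar with a white lid, 57 mm across, 50 mm tall, beside the plate's far end. The point is its centre.
- brush: Bystander: thin black paint brush lying on the bench on the left, 200 mm long, 10 mm thick. Origin under its middle.
- plaque: Bystander: small gilt plaque with blue enamel lying on the bench on the left, 55 x 45 x 7 mm. Origin under its centre.
There are look-alikes about, which are no part of the job. What is shaped like the part that bears block_grip but orange or purple is not meant.

How it is judged (in metres and radians):
On the way:
1. each rod has been rolled to its channel: the true ones to the far one, the wobbling one to the red one (x of sound_rod_1 in the frame of plate between 0.064 and 0.083 m and y of sound_rod_1 in the frame of plate between -0.135 and 0.135 m and z of sound_rod_1 in the frame of plate between 0.02 and 0.0285 m and x of faulty_rod in the frame of plate between -0.083 and -0.064 m and y of faulty_rod in the frame of plate between -0.135 and 0.135 m and z of faulty_rod in the frame of plate between 0.02 and 0.0285 m and x of sound_rod_2 in the frame of plate between 0.064 and 0.083 m and y of sound_rod_2 in the frame of plate between -0.135 and 0.135 m and z of sound_rod_2 in the frame of plate between 0.02 and 0.0285 m), for 0.2 s.
At the end, for the whole second after the job is handed in: The two true rods lie at rest in the far channel and the out-of-round one in the red near channel (axis 64 to 83 mm from the plate's middle line); the block stands upright (within 6 degrees) and still on the green mat, its centre within 60 mm along and 45 mm across of the mat's centre, let go (all of step 1 and linear speed of each of sound_rod_1, faulty_rod, sound_rod_2, block below 0.03 m/s and x of block in the frame of mat between -0.06 and 0.06 m and y of block in the frame of mat between -0.045 and 0.045 m and z of block in the frame of mat between -0.004 and 0.006 m and angle between block's own z axis and vertical below 0.1 rad); the robot touches nothing.
It fails at once if the fingers touch a rod (contact force between the fingers and sound_rod_1 above 0.5 N or contact force between the fingers and faulty_rod above 0.5 N or contact force between the fingers and sound_rod_2 above 0.5 N).
It fails at once if a rod is pressed on the plate with more than 25 N (contact force between any of sound_rod_1, faulty_rod, sound_rod_2 and plate above 25 N).
It fails at once if a rod is lifted off the plate, or rolls faster than 0.4 m/s (z of any of sound_rod_1, faulty_rod, sound_rod_2 in the frame of plate above 0.045 m or linear speed of any of sound_rod_1, faulty_rod, sound_rod_2 above 0.4 m/s).
It fails at once if a bystander is moved by more than 20 mm (distance of any of jar_blue_center, jar_yellow_center, jar_green_center, brush, plaque from where it was at the start of the episode above 0.02 m).
It also fails if it takes over 72 s, if anything falls off the work surface, if the arm or the gripper's body presses on something with over 40 N, if the wrist force passes 120 N, or if a joint passes its speed limit or range.

## Working session

There is one attempt and no reset: what is moved stays moved. The work goes in short steps, Python scripts to look and compute and a tool call to move; the robot and the scene stay as the last step left them, time stands still between calls to the robot, and variables do not carry over. Pictures are saved under pics/ and viewed, at most 10 in all, crops included, and the job is handed in when it is done.

Besides the shell and the picture viewer there is one more tool, called after "Call:" as a command line: name --argument value ..., lists and objects as JSON in quotes. send_rows: Moves the arm, as the interface text tells. Shift numbers are shares of 0.03 m and turn numbers shares of 0.12 rad, none past 1 either way. Its arguments: {"type":"object","properties":{"plan":{"type":"array"},"hand":{"type":"number"},"newtons":{"type":"number"}},"required":["plan"]}

```bash
mkdir -p pics; cat > h.py <<'E'
import numpy as np, cv2
from station import robot
def cam(n):
    c=robot.camera(n); R=cv2.Rodrigues(np.array(c["rvec"],float))[0]; t=np.array(c["tvec"],float).ravel()
    return c,R,t
def ray(c,R,t,u,v,z):
    d=R.T@np.array([(u-c["cx"])/c["fx"],(v-c["cy"])/c["fy"],1]); o=-R.T@t
    return o+d*(z-o[2])/d[2]
def save(c,n): cv2.imwrite("pics/"+n+".png",c["color"][:,:,::-1])
E
python3 - <<'E'
from h import *
for n in("top","scene"):
    c,R,t=cam(n); save(c,n+"0"); print(n,c["fx"],c["cx"],c["cy"],-R.T@t,R)
print(robot.state())
E
```

```text
top 489.5279644928079 270.80015259057456 202.89373077856996 [ 469.84434275   44.56213311 1356.25584298] [[ 0.0105548  -0.9999394   0.00312828]
 [-0.99917707 -0.01066918 -0.03913236]
 [ 0.03916336 -0.00271267 -0.99922914]]
scene 409.641908453878 286.40273601775715 211.18449352607743 [1209.98689231 -183.65324572 1043.00830752] [[ 0.34514818  0.938488   -0.01063058]
 [ 0.74293882 -0.28011718 -0.60792785]
 [-0.5735108   0.20192732 -0.7939211 ]]
{'time_s': 0.1, 'joints': array([-1.34730399e+00,  3.78000948e-01,  7.97839112e-02,  1.27437871e+00,
        2.05309073e-05,  1.46047648e+00]), 'qd': array([ 1.14472745e-05, -3.18747264e-03,  4.06280060e-03, -8.71778872e-04,
       -1.04364663e-03,  6.60482602e-04]), 'joint_efforts': array([ 1.64150242e-03, -4.64694357e+01,  2.70581818e+01,  1.19385874e-02,
       -9.52606774e-05,  8.38407914e-06]), 'eef_pos': array([ 188.27159888, -542.70308594,  230.45749608]), 'tool_rot': array([-8.98852078e-04,  9.86103086e-01,  1.66132160e-01, -4.06351173e-05]), 'contact_force': array([-0.4900446 ,  0.59563981, -0.64414261]), 'wrist_torque': array([ 0.04568613,  0.04791985, -0.0283039 ]), 'grip_force': 0.0, 'grip_width': 85.50222013530158}
```

View pics/top0.png

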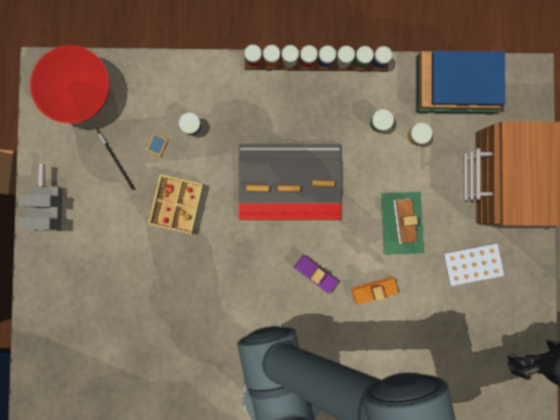

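View pics/scene0.png

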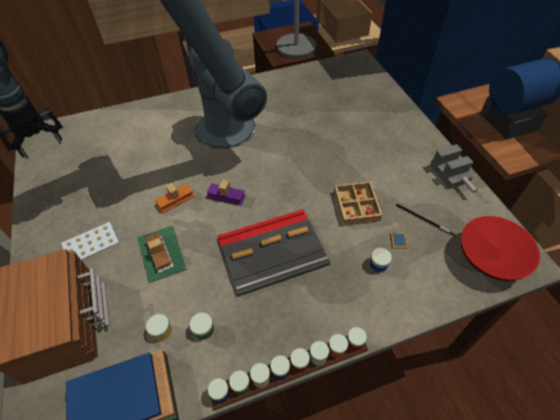

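```bash
python3 - <<'E'
import cv2,numpy as np
t=cv2.imread("pics/top0.png"); s=cv2.imread("pics/scene0.png")
a=cv2.resize(t[135:265,230:430],(800,520),interpolation=cv2.INTER_CUBIC)
cv2.imwrite("pics/c1.png",a)
b=cv2.resize(s[190:300,130:335],(800,429),interpolation=cv2.INTER_CUBIC)
cv2.imwrite("pics/c2.png",b)
E
```

```text
(no output)
```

View pics/c1.png

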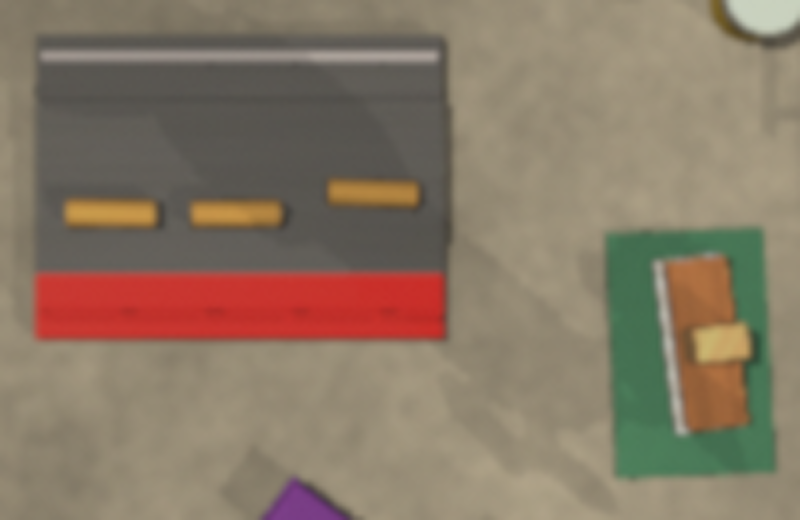

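View pics/c2.png

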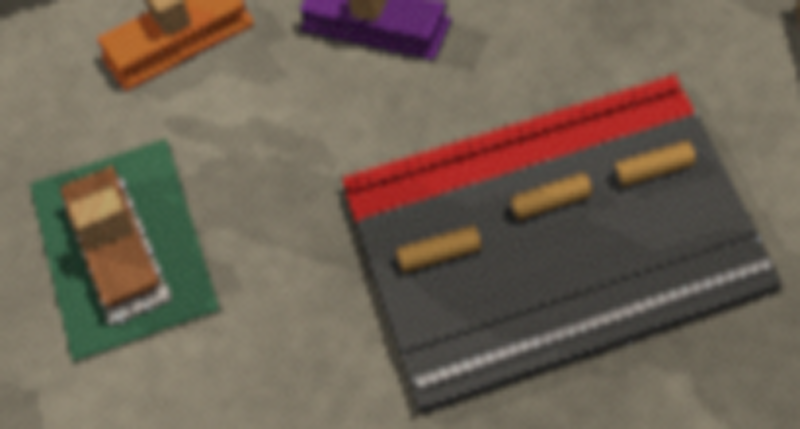

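```bash
cat >> h.py <<'E'
def pts(c,R,t,cnt,z): return np.array([ray(c,R,t,u,v,z)[:2] for u,v in cnt.reshape(-1,2)],np.float32)
def blobs(c,R,t,m,z,roi,amin):
    mm=np.zeros_like(m); u0,v0,u1,v1=roi; mm[v0:v1,u0:u1]=m[v0:v1,u0:u1]
    k=4; big=cv2.resize(mm,None,fx=k,fy=k,interpolation=cv2.INTER_CUBIC); big=(big>127).astype(np.uint8)
    out=[]
    for q in cv2.findContours(big,cv2.RETR_EXTERNAL,cv2.CHAIN_APPROX_NONE)[0]:
        if cv2.contourArea(q)>amin*k*k:
            p=pts(c,R,t,(q.astype(np.float32)+.5)/k-.5,z); r=cv2.minAreaRect(p); b=cv2.boxPoints(r)
            e=[b[1]-b[0],b[2]-b[1]]; l=max(e,key=np.linalg.norm)
            out.append((np.round(r[0],1),np.round(r[1],1),round(float(np.degrees(np.arctan2(l[1],l[0])))%180+0.0,1),round(float(np.degrees(np.arctan2(l[1],l[0])))%180,1)))
            M=cv2.moments(p); out[-1]+=(np.round([M["m10"]/M["m00"],M["m01"]/M["m00"]],1),)
    return out
def hsvm(c,lo,hi): return cv2.inRange(cv2.cvtColor(c["color"],cv2.COLOR_RGB2HSV),np.array(lo),np.array(hi))
E
python3 - <<'E'
from h import *
for n,rois in(("top",dict(plate=(232,140,348,226),mat=(375,185,430,260))),("scene",dict(plate=(212,205,335,295),mat=(130,220,190,285)))):
    c,R,t=cam(n); P=rois["plate"];M=rois["mat"]
    hsv=cv2.cvtColor(c["color"],cv2.COLOR_RGB2HSV)
    print(n)
    print("rods",blobs(c,R,t,hsvm(c,(10,110,100),(30,255,255)),31,P,25))
    red=hsvm(c,(0,170,90),(6,255,255))|hsvm(c,(174,170,90),(179,255,255))
    print("red",blobs(c,R,t,red,20,P,100))
    g=hsvm(c,(60,90,40),(90,255,200)); print("green",blobs(c,R,t,g,3,M,100))
    print("grip",blobs(c,R,t,hsvm(c,(16,90,150),(30,200,255)),68,M,15))
    print("brown",blobs(c,R,t,hsvm(c,(5,130,60),(14,255,255)),32,M,30))
    print("white",blobs(c,R,t,hsvm(c,(0,0,150),(179,60,255)),20,P,20))
    print("gripblob hsv", hsv[220,412] if n=="top" else hsv[243,154])
E
```

```text
top
rods [(array([562.7,  -8. ]), array([18.3, 61.7]), 90.6, 90.6, array([562.8,  -7.1])), (array([561.8,  78.8]), array([18.3, 61.7]), 90.6, 90.6, array([561.8,  78.6])), (array([ 577.3, -100.2]), array([18.4, 61.8]), 90.6, 90.6, array([ 577.7, -100.8]))]
red [(array([500.6, -10.5]), array([ 40.3, 277.9]), 90.6, 90.6, array([500.6, -11.7]))]
green [(array([ 471.7, -322.7]), array([164.2, 105.2]), 3.1, 3.1, array([ 471.5, -322.8]))]
grip [(array([ 477.9, -324.6]), array([25.6, 36.3]), 90.6, 90.6, array([ 478.3, -325.2]))]
brown [(array([ 478.3, -325.8]), array([113.6,  40.8]), 7.3, 7.3, array([ 478.9, -325.1]))]
white [(array([468.6, -74.8]), array([ 12.9, 165.8]), 90.6, 90.6, array([467.7, -78.9])), (array([466.6, 108. ]), array([12.9, 51.1]), 90.6, 90.6, array([466.6, 105.1])), (array([481.3, 139.5]), array([21.2, 15.7]), 0.8, 0.8, array([477.6, 141.5])), (array([ 632.5, -161.3]), array([65.4, 13. ]), 0.3, 0.3, array([ 639.3, -162.9])), (array([673.1, -95.3]), array([ 4.8, 95.4]), 90.6, 90.6, array([673.2, -97.4])), (array([671.3,  70.8]), array([  4.8, 109.1]), 90.6, 90.6, array([
[... 165 characters left out ...]
ray([63.1, 21.5]), 88.2, 88.2, array([575.6, -98. ])), (array([561.2,  -5.2]), array([20.6, 63.2]), 91.3, 91.3, array([561.2,  -4.8])), (array([560.6,  79.2]), array([63.6, 22.9]), 88.6, 88.6, array([560.5,  79.7]))]
red [(array([501.7, -11.7]), array([ 42.1, 280. ]), 90.8, 90.8, array([501.9, -12.2]))]
green [(array([ 471.8, -323.5]), array([165.7, 107.2]), 2.7, 2.7, array([ 476.9, -318.5]))]
grip [(array([ 477.9, -326.1]), array([25.2, 36. ]), 103.2, 103.2, array([ 478. , -326.4]))]
brown [(array([ 511.1, -323.4]), array([58.7, 40.1]), 7.3, 7.3, array([ 511.4, -323.3])), (array([ 430.9, -333.4]), array([18. , 39.8]), 95.6, 95.6, array([ 430.9, -333.5]))]
white []
gripblob hsv [ 17 119 182]
```

Call:
send_rows --plan '[[[0,0,0.2],-1],[[0,0,0.2],-1],[[0,0,0.2],-1],[[0,0,0.2],-1],[[0,0,0.2],-1],[[0,0,0.2],-1],[[0,0,0.2],-1],[[0,0,0.2],-1],[[0,0,0.2],-1],[[0,0,0.2],-1]]' --hand -1 --newtons 80

```text
time_s: 1.03
eef_pos: [188.3, -543.0, 170.7]
tool_rot: [-0.0, 0.718, 0.696, 0.0]
contact_force: [-0.9, 0.5, 0.4]
grip_width: 85.6
grip_force: 0.0
```

Call:
send_rows --plan '[[[0,0,0],-1],[[0,0,0],-0.4],[[0.5,0.85,0],0],[[0.5,0.85,0],0],[[0.5,0.85,0],0],[[0.5,0.85,0],0],[[0.5,0.85,0],0],[[0.5,0.85,0],0],[[0.5,0.85,0],0],[[0,0,0],0]]'

```text
time_s: 1.87
eef_pos: [354.9, -412.4, 171.2]
tool_rot: [-0.0, 0.657, 0.754, 0.001]
contact_force: [0.3, 0.5, -0.0]
grip_width: 85.2
grip_force: 0.0
```

Call:
send_rows --plan '[[[0.46,0.89,0],0],[[0.46,0.89,0],0],[[0.46,0.89,0],0],[[0.46,0.89,0],0],[[0.46,0.89,0],0.08],[[0,0,1],0],[[0,0,1],0],[[0,0,0],0]]'

```text
time_s: 2.53
eef_pos: [471.9, -327.0, 105.6]
tool_rot: [-0.005, 0.663, 0.749, -0.0]
contact_force: [-1.2, 0.8, -1.1]
grip_width: 85.1
grip_force: 0.0
```

```bash
python3 - <<'E'
from h import *
print(robot.state())
c,R,t=cam("scene"); cv2.imwrite("pics/s1.png",cv2.resize(c["color"][130:310,80:320,::-1],(800,600),interpolation=cv2.INTER_CUBIC))
E
```

```text
{'time_s': 2.5333, 'joints': array([-7.16306380e-01,  4.49264566e-01, -1.42994328e-01,  9.88616938e-01,
       -3.50711887e-04,  7.32107128e-01]), 'qd': array([-0.01525874, -0.03826578,  0.06580133,  0.11914318,  0.00055894,
        0.00038754]), 'joint_efforts': array([ 4.60679037e-01, -5.18614662e+01,  2.86111772e+01, -1.94836557e+00,
        2.88114895e-02,  1.52997160e-03]), 'eef_pos': array([ 471.86291128, -327.00066325,  105.60754052]), 'tool_rot': array([-5.03818909e-03,  6.62532404e-01,  7.49016278e-01, -2.15163595e-04]), 'contact_force': array([-1.164451  ,  0.75070123, -1.12798108]), 'wrist_torque': array([ 0.06085834,  0.09386939, -0.05874235]), 'grip_force': 0.0, 'grip_width': 85.07515333091771}
```

View pics/s1.png

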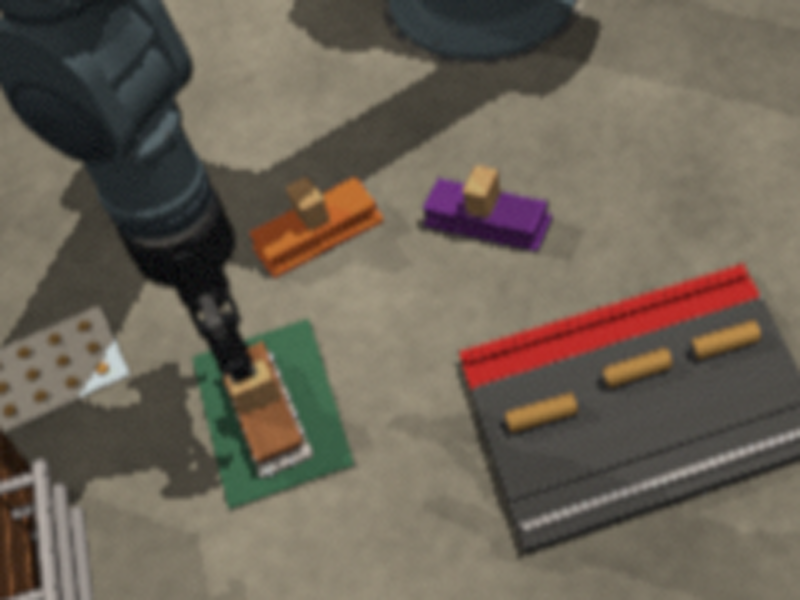

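```bash
python3 - <<'E'
from h import *
c,R,t=cam("scene");k=800/240
for p in [(514,-321,118),(430,-333,118),(472,-327,105),(478,-326,69),(472,-285,118),(472,-370,118)]:
    q=R@np.array(p)+t; u=q[0]/q[2]*c["fx"]+c["cx"];v=q[1]/q[2]*c["fy"]+c["cy"]; print(p,round((u-80)*k),round((v-130)*k))
E
```

```text
(514, -321, 118) 244 374
(430, -333, 118) 214 300
(472, -327, 105) 233 345
(478, -326, 69) 247 374
(472, -285, 118) 280 322
(472, -370, 118) 176 351
```

Call:
send_rows --plan '[[[0.03,0.2,0.5],0],[[0,0,0.6],0],[[0,0,0.6],0],[[0,0,0.4],0],[[0,0,0],0],[[0,0,0],0],[[0,0,0],0]]'

```text
time_s: 3.22
eef_pos: [481.9, -329.8, 50.5]
tool_rot: [0.002, 0.663, 0.748, -0.0]
contact_force: [0.4, 1.2, 0.0]
grip_width: 85.2
grip_force: 0.0
```

Call:
send_rows --plan '[[[0,0,0],0],[[0,0,0],0],[[0,0,0],0],[[0,0,0],0],[[0,0,0],0],[[0,0,0],0],[[0,0,0],0],[[0,0,0],0]]' --hand 1 --newtons 80

```text
time_s: 3.88
eef_pos: [480.7, -328.5, 48.4]
tool_rot: [0.0, 0.663, 0.749, -0.0]
contact_force: [-1.3, 0.2, 1.7]
grip_width: 22.6
grip_force: 81.2
```

Call:
send_rows --plan '[[[0,0,0],0],[[0,0,0],0],[[0,0,0],0],[[0,0,0],0],[[0.05,-0.03,0.35],0],[[0,0,0],0],[[0,0,0],0],[[0,0,0],0]]' --hand -0.4

```text
time_s: 4.55
eef_pos: [479.7, -327.0, 37.9]
tool_rot: [-0.0, 0.663, 0.749, -0.0]
contact_force: [-0.0, -0.1, -0.3]
grip_width: 60.0
grip_force: 0.0
```

Call:
send_rows --plan '[[[0,0,0],0],[[0,0,0],0],[[0,0,0],0],[[0,0,0],0],[[0,0,0],0],[[0,0,0],0],[[0,0,0],0],[[0,0,0],0]]' --hand 1

```text
time_s: 5.22
eef_pos: [480.1, -327.3, 38.0]
tool_rot: [0.0, 0.663, 0.749, -0.0]
contact_force: [0.4, -0.1, 0.5]
grip_width: 23.1
grip_force: 80.0
```

Call:
send_rows --plan '[[[0,0,-0.6],0],[[0,0,-0.9],0],[[0,0,-0.9],0.92],[[0.5,0.14,0],0],[[0.84,0.24,0],0],[[0.84,0.24,0],0],[[0.84,0.24,0],0],[[0.84,0.24,0],0],[[0.84,0.24,0],0],[[0.84,0.24,0],0]]'

```text
time_s: 6.05
eef_pos: [524.4, -158.1, 108.4]
tool_rot: [-0.001, 0.703, 0.711, -0.0]
contact_force: [0.5, 0.2, -3.0]
grip_width: 22.8
grip_force: 80.1
```

Call:
send_rows --plan '[[[0.84,0.24,0],0],[[0.84,0.24,0],0],[[0.3,0.1,0],0],[[0,0,0],0],[[0,0,0],0],[[0,0,0],0]]'

```text
time_s: 6.55
eef_pos: [541.5, -101.3, 109.2]
tool_rot: [-0.0, 0.703, 0.711, -0.001]
contact_force: [-1.1, 0.1, -2.1]
grip_width: 23.4
grip_force: 80.0
```

```bash
python3 - <<'E'
from h import *
s=robot.state();print(s)
c,R,t=cam("scene"); cv2.imwrite("pics/s2.png",cv2.resize(c["color"][150:330,100:340,::-1],(800,600),interpolation=cv2.INTER_CUBIC))
c,R,t=cam("top")
print("rods",blobs(c,R,t,hsvm(c,(10,110,100),(30,255,255)),31,(232,140,348,226),15))
E
```

```text
{'time_s': 6.55, 'joints': array([-2.99650285e-01,  3.95875948e-01, -2.16755753e-01,  9.59169296e-01,
       -7.77395154e-04,  1.26044042e+00]), 'qd': array([-0.01597843, -0.00271148,  0.00574873,  0.00038307,  0.00418536,
        0.00141257]), 'joint_efforts': array([ 7.23527838e-01, -4.63597226e+01,  2.55675066e+01,  3.14918091e-02,
        3.90996644e-02, -2.94179219e-03]), 'eef_pos': array([ 541.47010564, -101.28946274,  109.20293673]), 'tool_rot': array([-2.65848211e-04,  7.03311381e-01,  7.10881634e-01, -5.76845593e-04]), 'contact_force': array([-1.07195128,  0.12909059, -2.08896849]), 'wrist_torque': array([-0.02089276,  0.05365062, -0.01933719]), 'grip_force': 80.02172112464905, 'grip_width': 23.406990107039142}
rods [(array([518.9, -92.4]), array([26.5,  7.5]), 0.4, 0.4, array([519.8, -91.9])), (array([562.7,  -8. ]), array([18.3, 61.7]), 90.6, 90.6, array([562.8,  -7.1])), (array([561.8,  78.8]), array([18.3, 61.7]), 90.6, 90.6, array([561.8,  78.6])), (array([578.4, -74.4]), array([15.7, 10.2]), 0.4, 0.4, array([578.4, -74.4])), (array([590.9, -96. ]), array([29.3, 15.6]), 0.4, 0.4, array([593.9, -94.7]))]
```

View pics/s2.png

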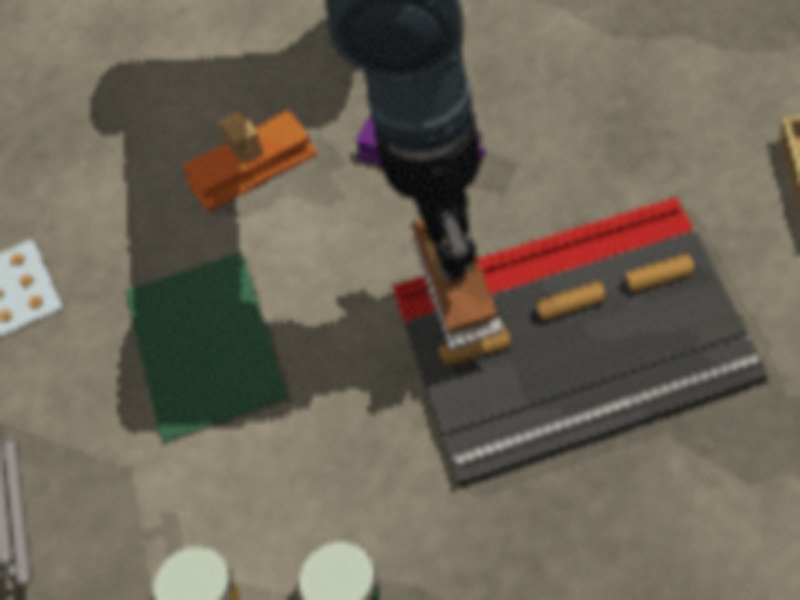

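Call:
send_rows --plan '[[[0,0,0.4],0],[[0,0,0.4],0],[[0,0,0.2],0],[[0,0,0.1],0],[[0,0,0],0],[[0,0,0],0],[[0,0,0],0],[[0,0,0],0]]'

```text
time_s: 7.32
eef_pos: [542.7, -101.0, 77.5]
tool_rot: [0.001, 0.703, 0.711, 0.0]
contact_force: [0.1, 0.7, -2.5]
grip_width: 22.9
grip_force: 80.0
```

Call:
send_rows --plan '[[[0,0,0.05],0],[[0,0,0.05],0],[[0,0,0],0],[[0,0,0],0],[[0,0,0],0],[[0,0,0],0]]'

```text
time_s: 7.82
eef_pos: [542.5, -100.9, 74.1]
tool_rot: [0.0, 0.703, 0.711, 0.0]
contact_force: [-0.1, 0.3, -0.1]
grip_width: 23.0
grip_force: 80.4
```

Call:
send_rows --plan '[[[0,0,0.05],0],[[0,0,0.03],0],[[0,0,0],0],[[0,0,0],0],[[0,0,0],0]]'

```text
time_s: 8.23
eef_pos: [542.8, -100.9, 72.0]
tool_rot: [0.001, 0.703, 0.711, 0.0]
contact_force: [0.6, 0.1, 5.3]
grip_width: 23.1
grip_force: 81.0
```

Call:
send_rows --plan '[[[0,0.15,0],0],[[0,0.15,0],0],[[0,0,0],0],[[0,0,0],0]]'

```text
time_s: 8.57
eef_pos: [552.2, -101.0, 72.0]
tool_rot: [0.001, 0.703, 0.711, 0.0]
contact_force: [0.2, 0.2, 5.4]
grip_width: 23.0
grip_force: 81.0
```

Call:
send_rows --plan '[[[0,0.15,0],0],[[0,0.15,0],0],[[0,0,0],0],[[0,0,0],0]]'

```text
time_s: 8.9
eef_pos: [561.2, -101.1, 72.0]
tool_rot: [0.001, 0.703, 0.711, 0.0]
contact_force: [-0.0, -0.4, 4.6]
grip_width: 22.8
grip_force: 81.2
```

Call:
send_rows --plan '[[[0,0.15,0],0],[[0,0.15,0],0],[[0,0,0],0],[[0,0,0],0]]'

```text
time_s: 9.23
eef_pos: [570.2, -101.1, 72.0]
tool_rot: [0.001, 0.703, 0.711, 0.0]
contact_force: [0.3, -1.1, 5.0]
grip_width: 22.7
grip_force: 81.2
```

Call:
send_rows --plan '[[[0,0.15,0],0],[[0,0.15,0],0],[[0,0,0],0],[[0,0,0],0]]'

```text
time_s: 9.57
eef_pos: [579.2, -101.2, 72.0]
tool_rot: [0.001, 0.703, 0.711, -0.0]
contact_force: [0.0, -1.6, 5.0]
grip_width: 22.8
grip_force: 81.2
```

Call:
send_rows --plan '[[[0,0.15,0],0],[[0,0.15,0],0],[[0,0,0],0],[[0,0,0],0]]'

```text
time_s: 9.9
eef_pos: [588.2, -101.2, 72.0]
tool_rot: [0.001, 0.703, 0.711, -0.0]
contact_force: [0.0, -2.1, 5.4]
grip_width: 23.0
grip_force: 81.2
```

Call:
send_rows --plan '[[[0,0.15,0],0],[[0,0.15,0],0],[[0,0,0],0],[[0,0,0],0]]'

```text
time_s: 10.23
eef_pos: [597.2, -101.3, 72.0]
tool_rot: [0.001, 0.703, 0.711, -0.0]
contact_force: [0.2, -2.6, 5.2]
grip_width: 22.5
grip_force: 81.2
```

Call:
send_rows --plan '[[[-0.01,0.2,0],0],[[-0.01,0.2,0],0],[[-0.01,0.2,0],0],[[-0.01,0.2,0],0],[[-0.01,0.2,0],0],[[-0.01,0.2,0],0],[[-0.01,0.2,0],0],[[-0.01,0.2,0],0],[[-0.01,0.2,0],0],[[-0.01,0.2,0],0]]'

```text
time_s: 11.07
eef_pos: [656.4, -102.3, 71.8]
tool_rot: [-0.0, 0.703, 0.711, 0.0]
contact_force: [-1.0, 0.5, 5.8]
grip_width: 23.1
grip_force: 81.2
```

Call:
send_rows --plan '[[[0,0.2,0],0],[[0,0.2,0],0],[[0,0.2,0],0],[[0,0.2,0],0],[[0,0.2,0],0],[[0,0,0],0],[[0,0,0],0]]'

```text
time_s: 11.65
eef_pos: [686.8, -102.3, 71.1]
tool_rot: [0.0, 0.703, 0.711, 0.0]
contact_force: [1.9, -0.5, 2.3]
grip_width: 23.0
grip_force: 80.6
```

Call:
send_rows --plan '[[[0,0.15,0],0],[[0,0.15,0],0],[[0,0,0],0],[[0,0,0],0],[[0,0,0],0]]'

```text
time_s: 12.07
eef_pos: [694.2, -102.0, 70.6]
tool_rot: [-0.001, 0.703, 0.711, -0.001]
contact_force: [-0.1, 0.1, -1.0]
grip_width: 22.8
grip_force: 80.2
```

```bash
python3 - <<'E'
from h import *
for n,r in(("top",(232,140,348,226)),("scene",(212,205,335,300))):
    c,R,t=cam(n)
    print("rods",blobs(c,R,t,hsvm(c,(10,110,100),(30,255,255)),28,r,15))
cv2.imwrite("pics/s3.png",cv2.resize(c["color"][150:330,100:340,::-1],(800,600),interpolation=cv2.INTER_CUBIC))
E
```

```text
rods [(array([563. ,  -8.1]), array([18.4, 61.9]), 90.6, 90.6, array([562.9,  -7.3])), (array([562. ,  78.9]), array([18.4, 61.8]), 90.6, 90.6, array([562. ,  78.7]))]
rods [(array([709.6, -91.9]), array([42.4, 44.7]), 162.8, 162.8, array([712.8, -92.8])), (array([558.8,  -3.9]), array([21.6, 61.8]), 91.3, 91.3, array([559.2,  -4.6])), (array([558.7,  80. ]), array([63.8, 23. ]), 88.4, 88.4, array([558.9,  80.6]))]
```

View pics/s3.png

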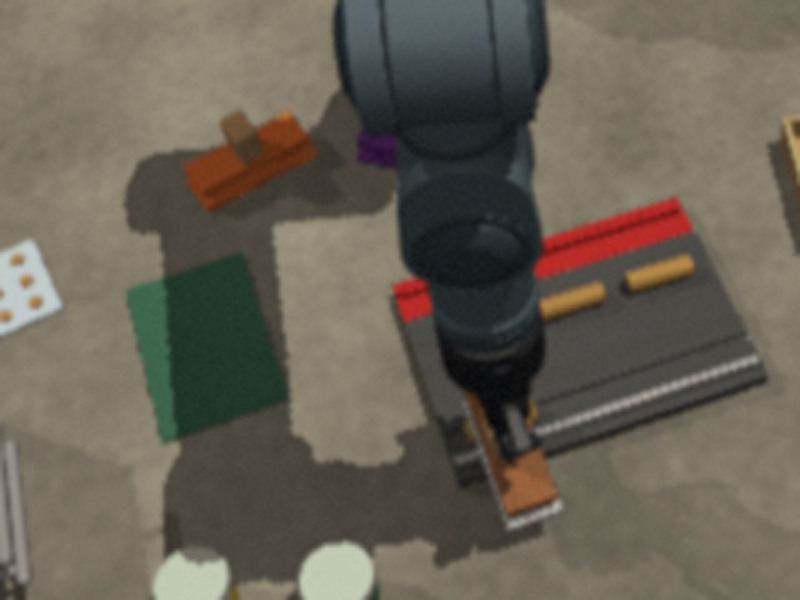

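Call:
send_rows --plan '[[[0,0,-0.5],0],[[0,0,-0.5],0],[[0,0,0],0],[[0.3,-0.5,0],0],[[0.6,-1,0],0],[[0.6,-1,0],0],[[0.6,-1,0],0],[[0.6,-1,0],0],[[0.5,-0.8,0],0],[[0,-0.2,0],0]]'

```text
time_s: 13.0
eef_pos: [522.5, -4.6, 99.7]
tool_rot: [-0.004, 0.702, 0.712, -0.002]
contact_force: [-0.9, 0.1, -2.2]
grip_width: 22.6
grip_force: 80.1
```

Call:
send_rows --plan '[[[0,0,0],0],[[0,0,0],0],[[0,0,0],0],[[0,0,0],0]]'

```text
time_s: 13.33
eef_pos: [530.8, -8.6, 101.5]
tool_rot: [0.001, 0.703, 0.711, 0.0]
contact_force: [-0.0, -0.1, -3.4]
grip_width: 23.0
grip_force: 80.1
```

```bash
python3 - <<'E'
from h import *
for n,r in(("top",(232,140,348,226)),("scene",(212,205,335,300))):
    c,R,t=cam(n)
    for z in(27,31): print("rods",blobs(c,R,t,hsvm(c,(10,110,100),(30,255,255)),z,r,15))
E
```

```text
rods [(array([562.1,  80.3]), array([18.4, 59.2]), 90.6, 90.6, array([562.1,  80.1])), (array([ 651.5, -100.1]), array([18.5, 62.1]), 90.6, 90.6, array([ 651.9, -101.5]))]
rods [(array([561.8,  80.2]), array([18.3, 59. ]), 90.6, 90.6, array([561.9,  80. ])), (array([651. , -99.7]), array([18.4, 61.9]), 90.6, 90.6, array([ 651.3, -101. ]))]
rods [(array([651., -99.]), array([64.5, 21. ]), 88.4, 88.4, array([651. , -98.7])), (array([557.9,  80.9]), array([62.7, 23.1]), 89.2, 89.2, array([558. ,  81.2])), (array([516.9,   4.8]), array([57.4, 46.6]), 2.6, 2.6, array([522.6,   8.4])), (array([441.8,  -5.4]), array([43.9, 14.1]), 3.2, 3.2, array([437. ,  -5.6]))]
rods [(array([653.2, -99.4]), array([64.2, 20.9]), 88.4, 88.4, array([653.2, -99. ])), (array([560.5,  79.8]), array([62.4, 23. ]), 89.2, 89.2, array([560.5,  80.1])), (array([519.6,   4.1]), array([57.1, 46.4]), 2.6, 2.6, array([525.3,   7.6])), (array([444.8,  -6.1]), array([43.7, 14. ]), 3.2, 3.2, array([440.1,  -6.3]))]
```

Call:
send_rows --plan '[[[0,0,0.4],0],[[0,0,0.3],0],[[0,0,0.1],0],[[0,0,0],0],[[0,0,0],0],[[0,0,0],0]]'

```text
time_s: 13.93
eef_pos: [529.4, -8.0, 77.7]
tool_rot: [0.0, 0.703, 0.711, 0.0]
contact_force: [0.2, -0.1, -3.7]
grip_width: 22.7
grip_force: 80.0
```

Call:
send_rows --plan '[[[0,0,0.05],0],[[0,0,0.05],0],[[0,0,0],0],[[0,0,0],0],[[0,0,0],0]]'

```text
time_s: 14.35
eef_pos: [529.4, -7.9, 74.7]
tool_rot: [0.0, 0.703, 0.711, 0.0]
contact_force: [0.6, -0.7, -1.6]
grip_width: 22.9
grip_force: 80.3
```

Call:
send_rows --plan '[[[0,0,0.05],0],[[0,0,0.05],0],[[0,0,0],0],[[0,0,0],0],[[0,0,0],0]]'

```text
time_s: 14.77
eef_pos: [530.0, -8.0, 72.1]
tool_rot: [0.001, 0.703, 0.711, 0.001]
contact_force: [1.2, 0.4, 4.6]
grip_width: 22.8
grip_force: 81.1
```

Call:
send_rows --plan '[[[0,0.15,0],0],[[0,0.15,0],0],[[0,0,0],0],[[0,0,0],0]]'

```text
time_s: 15.1
eef_pos: [539.4, -7.7, 71.9]
tool_rot: [0.001, 0.703, 0.711, 0.001]
contact_force: [0.8, 0.5, 4.5]
grip_width: 23.2
grip_force: 81.1
```

Call:
send_rows --plan '[[[0,0.15,0],0],[[0,0.15,0],0],[[0,0,0],0],[[0,0,0],0]]'

```text
time_s: 15.43
eef_pos: [548.4, -7.5, 71.9]
tool_rot: [0.001, 0.703, 0.711, 0.001]
contact_force: [-0.1, 1.0, 4.1]
grip_width: 22.9
grip_force: 81.3
```

Call:
send_rows --plan '[[[0,0.15,0],0],[[0,0.15,0],0],[[0,0,0],0],[[0,0,0],0]]'

```text
time_s: 15.77
eef_pos: [557.4, -7.3, 71.9]
tool_rot: [0.0, 0.703, 0.711, 0.001]
contact_force: [0.4, 0.7, 5.5]
grip_width: 22.2
grip_force: 81.3
```

Call:
send_rows --plan '[[[0,0.15,0],0],[[0,0.15,0],0],[[0,0,0],0],[[0,0,0],0]]'

```text
time_s: 16.1
eef_pos: [566.3, -7.1, 71.9]
tool_rot: [0.0, 0.703, 0.711, 0.001]
contact_force: [0.4, 1.9, 6.2]
grip_width: 22.7
grip_force: 81.3
```

Call:
send_rows --plan '[[[0,0.15,0],0],[[0,0.15,0],0],[[0,0,0],0],[[0,0,0],0]]'

```text
time_s: 16.43
eef_pos: [575.3, -6.9, 71.9]
tool_rot: [0.0, 0.703, 0.711, 0.001]
contact_force: [0.3, 1.6, 6.1]
grip_width: 23.1
grip_force: 81.4
```

Call:
send_rows --plan '[[[0,0.15,0],0],[[0,0.15,0],0],[[0,0,0],0],[[0,0,0],0]]'

```text
time_s: 16.77
eef_pos: [584.3, -6.7, 71.9]
tool_rot: [0.0, 0.703, 0.711, 0.001]
contact_force: [0.1, 1.5, 5.6]
grip_width: 22.5
grip_force: 81.4
```

Call:
send_rows --plan '[[[0,0.15,0],0],[[0,0.15,0],0],[[0,0,0],0],[[0,0,0],0]]'

```text
time_s: 17.1
eef_pos: [593.2, -6.4, 71.9]
tool_rot: [0.0, 0.703, 0.711, 0.001]
contact_force: [-0.1, 2.1, 6.2]
grip_width: 23.1
grip_force: 81.4
```

Call:
send_rows --plan '[[[0,0.15,0],0],[[0,0.15,0],0],[[0,0,0],0],[[0,0,0],0]]'

```text
time_s: 17.43
eef_pos: [602.2, -6.2, 71.9]
tool_rot: [-0.0, 0.703, 0.711, 0.001]
contact_force: [0.8, 1.8, 6.6]
grip_width: 22.8
grip_force: 81.4
```

Call:
send_rows --plan '[[[0,0.15,0],0],[[0,0.15,0],0],[[0,0,0],0],[[0,0,0],0]]'

```text
time_s: 17.77
eef_pos: [611.1, -6.0, 71.9]
tool_rot: [-0.0, 0.703, 0.711, 0.001]
contact_force: [0.7, 2.6, 5.5]
grip_width: 22.6
grip_force: 81.4
```

Call:
send_rows --plan '[[[0,0,-0.2],0],[[0,0,-0.2],0],[[0,0,-0.1],0],[[0,-0.4,0],0],[[-0.05,-0.6,0],0],[[0,-0.4,0],0],[[0,0,0],0],[[0,0,0],0],[[0,0,0],0],[[0,0,0],0]]'

```text
time_s: 18.6
eef_pos: [569.0, -9.1, 86.5]
tool_rot: [0.0, 0.703, 0.711, 0.0]
contact_force: [-0.4, -0.7, -2.8]
grip_width: 22.8
grip_force: 80.2
```

```bash
python3 - <<'E'
from h import *
c,R,t=cam("scene")
print("rods",blobs(c,R,t,hsvm(c,(10,110,100),(30,255,255)),31,(212,205,335,300),15))
print(robot.state()["contact_force"],robot.state()["eef_pos"])
E
```

```text
rods [(array([653.6, -99.4]), array([21.5, 64.4]), 90.3, 90.3, array([653.2, -98.8])), (array([577.2,   1.5]), array([62.2, 47.5]), 4.3, 4.3, array([576.9,   5.3])), (array([560.5,  79.8]), array([62.4, 23. ]), 89.2, 89.2, array([560.6,  80.2])), (array([498.4,  -9.9]), array([45.2, 13.7]), 3.4, 3.4, array([494.4,  -9.9]))]
[-0.7903466  -0.29906252 -2.2418958 ] [568.99383579  -9.08361412  86.45082744]
```

Call:
send_rows --plan '[[[0,0,0.2],0],[[0,0,0.15],0],[[0,0,0.1],0],[[0,0,0.05],0],[[0,0,0],0],[[0,0,0],0],[[0,0,0],0]]'

```text
time_s: 19.23
eef_pos: [569.3, -9.0, 72.3]
tool_rot: [0.001, 0.703, 0.711, 0.001]
contact_force: [0.7, 0.6, 4.7]
grip_width: 22.8
grip_force: 81.2
```

Call:
send_rows --plan '[[[0,0.2,0],0],[[0,0.2,0],0],[[0,0.2,0],0],[[0,0.2,0],0],[[0,0.2,0],0],[[0,0.2,0],0],[[0,0.2,0],0],[[0,0.2,0],0],[[0,0.2,0],0],[[0,0.2,0],0]]'

```text
time_s: 20.07
eef_pos: [629.2, -7.6, 71.8]
tool_rot: [-0.0, 0.703, 0.711, 0.001]
contact_force: [-0.7, 2.3, 5.0]
grip_width: 22.9
grip_force: 81.3
```

Call:
send_rows --plan '[[[0,0.2,0],0],[[0,0.2,0],0],[[0,0.2,0],0],[[0,0.2,0],0],[[0,0.15,0],0],[[0,0,0],0],[[0,0,0],0]]'

```text
time_s: 20.65
eef_pos: [657.6, -7.7, 71.3]
tool_rot: [0.0, 0.703, 0.711, 0.001]
contact_force: [1.4, 1.9, 2.8]
grip_width: 22.9
grip_force: 80.7
```

Call:
send_rows --plan '[[[0,0.15,0],0],[[0,0.15,0],0],[[0,0.15,0],0],[[0,0,0],0],[[0,0,0],0],[[0,0,0],0]]'

```text
time_s: 21.15
eef_pos: [669.4, -8.0, 70.7]
tool_rot: [-0.0, 0.703, 0.711, -0.001]
contact_force: [0.1, 1.1, -0.7]
grip_width: 22.8
grip_force: 80.5
```

Call:
send_rows --plan '[[[0,0.15,0],0],[[0,0.15,0],0],[[0,0,0],0],[[0,0,-0.5],0],[[0,0,-0.5],0],[[0.5,-0.4,0],0],[[0.8,-0.6,0],0],[[0.8,-0.7,0],0],[[0.6,-0.4,0],0],[[0.2,-0.15,0],0]]'

```text
time_s: 21.98
eef_pos: [607.9, 81.0, 101.0]
tool_rot: [-0.001, 0.702, 0.712, -0.001]
contact_force: [-0.4, -0.1, -2.8]
grip_width: 23.0
grip_force: 80.2
```

Call:
send_rows --plan '[[[0,0,0],0],[[0,0,0],0],[[0,0,0],0],[[0,0,0],0]]'

```text
time_s: 22.32
eef_pos: [611.8, 77.4, 101.4]
tool_rot: [0.001, 0.704, 0.71, 0.0]
contact_force: [-0.6, 0.1, -1.6]
grip_width: 23.0
grip_force: 80.2
```

```bash
python3 - <<'E'
from h import *
for n,r in(("top",(232,140,348,226)),("scene",(212,205,335,300))):
    c,R,t=cam(n)
    print("rods",blobs(c,R,t,hsvm(c,(10,110,100),(30,255,255)),26,r,15))
E
```

```text
rods [(array([ 651.6, -100.2]), array([18.5, 62.2]), 90.6, 90.6, array([ 652.1, -101.3])), (array([657.5, -11.4]), array([15.8, 48.5]), 90.6, 90.6, array([657.7, -12.8]))]
rods [(array([650.1, -99. ]), array([64.5, 22.3]), 88.4, 88.4, array([650.3, -98.5])), (array([657.2,  -2.8]), array([21.7, 62.4]), 90.3, 90.3, array([658.3,  -9.5])), (array([604.9,  97.5]), array([54.9, 47.4]), 0.2, 0.2, array([609. , 100.7])), (array([530.6,  90.5]), array([47.4, 22.2]), 12.3, 12.3, array([527.9,  89.1]))]
```

Call:
send_rows --plan '[[[0.05,-0.2,0.4],0],[[0,0,0.3],0],[[0,0,0.15],0],[[0,0,0.05],0],[[0,0,0],0],[[0,0,0],0],[[0,0,0],0]]'

```text
time_s: 23.0
eef_pos: [605.2, 80.0, 74.8]
tool_rot: [0.0, 0.703, 0.711, 0.0]
contact_force: [0.4, 0.4, -2.7]
grip_width: 22.8
grip_force: 80.1
```

Call:
send_rows --plan '[[[0,0,0.05],0],[[0,0,0.05],0],[[0,0,0],0],[[0,0,0],0],[[0,0,0],0]]'

```text
time_s: 23.42
eef_pos: [605.3, 80.0, 72.1]
tool_rot: [0.001, 0.703, 0.711, 0.001]
contact_force: [1.3, -0.4, 3.6]
grip_width: 23.0
grip_force: 80.9
```

Call:
send_rows --plan '[[[0,-0.15,0],0],[[0,-0.15,0],0],[[0,0,0],0],[[0,0,0],0]]'

```text
time_s: 23.75
eef_pos: [595.4, 80.0, 72.0]
tool_rot: [0.0, 0.703, 0.711, 0.0]
contact_force: [0.0, 0.6, 4.7]
grip_width: 22.9
grip_force: 81.2
```

Call:
send_rows --plan '[[[0,-0.15,0],0],[[0,-0.15,0],0],[[0,0,0],0],[[0,0,0],0]]'

```text
time_s: 24.08
eef_pos: [586.5, 79.9, 72.2]
tool_rot: [0.0, 0.703, 0.711, 0.0]
contact_force: [-0.1, 0.2, 7.0]
grip_width: 23.1
grip_force: 81.4
```

Call:
send_rows --plan '[[[0,-0.15,0],0],[[0,-0.15,0],0],[[0,0,0],0],[[0,0,0],0]]'

```text
time_s: 24.42
eef_pos: [577.3, 79.8, 72.2]
tool_rot: [0.0, 0.703, 0.711, 0.0]
contact_force: [-0.6, 0.4, 7.1]
grip_width: 22.8
grip_force: 81.4
```

Call:
send_rows --plan '[[[0,-0.15,0],0],[[0,-0.15,0],0],[[0,0,0],0],[[0,0,0],0]]'

```text
time_s: 24.75
eef_pos: [568.0, 79.8, 72.1]
tool_rot: [-0.0, 0.703, 0.711, 0.0]
contact_force: [-0.8, 0.4, 6.9]
grip_width: 22.8
grip_force: 81.4
```

Call:
send_rows --plan '[[[0,-0.15,0],0],[[0,-0.15,0],0],[[0,0,0],0],[[0,0,0],0]]'

```text
time_s: 25.08
eef_pos: [558.7, 79.7, 71.9]
tool_rot: [-0.0, 0.703, 0.711, -0.0]
contact_force: [-0.7, 0.8, 6.7]
grip_width: 22.5
grip_force: 81.3
```

Call:
send_rows --plan '[[[0,-0.15,0],0],[[0,-0.15,0],0],[[0,0,0],0],[[0,0,0],0]]'

```text
time_s: 25.42
eef_pos: [549.7, 79.7, 71.5]
tool_rot: [-0.001, 0.703, 0.711, -0.0]
contact_force: [-1.1, 0.4, 5.2]
grip_width: 22.8
grip_force: 81.1
```

Call:
send_rows --plan '[[[0,-0.15,0],0],[[0,-0.15,0],0],[[0,-0.15,0],0],[[0,-0.15,0],0],[[0,-0.15,0],0],[[0,-0.15,0],0],[[0,0,0],0],[[0,0,0],0]]'

```text
time_s: 26.08
eef_pos: [523.2, 79.4, 71.9]
tool_rot: [-0.0, 0.703, 0.711, 0.0]
contact_force: [0.1, 0.6, 7.0]
grip_width: 23.1
grip_force: 81.4
```

Call:
send_rows --plan '[[[0,-0.15,0],0],[[0,-0.15,0],0],[[0,-0.15,0],0],[[0,0,0],0],[[0,0,0],0]]'

```text
time_s: 26.5
eef_pos: [508.4, 78.9, 70.6]
tool_rot: [-0.001, 0.703, 0.711, -0.001]
contact_force: [-1.5, 1.8, 1.5]
grip_width: 22.7
grip_force: 80.5
```

Call:
send_rows --plan '[[[0,-0.15,0],0],[[0,-0.15,0],0],[[0,0,0],0],[[0,0,0],0]]'

```text
time_s: 26.83
eef_pos: [500.6, 78.6, 71.0]
tool_rot: [-0.0, 0.703, 0.711, -0.0]
contact_force: [0.5, -0.3, -1.3]
grip_width: 22.4
grip_force: 80.3
```

Call:
send_rows --plan '[[[0,-0.15,0],0],[[0,0,-0.4],0],[[0,0,-0.6],0],[[0,0,-0.5],0],[[-0.6,0,0],0],[[-1,0,0],0],[[-1,0,0],0],[[-1,0,0],0],[[-1,0,0],0],[[-1,0,0],0]]'

```text
time_s: 27.67
eef_pos: [497.9, -90.8, 116.2]
tool_rot: [0.0, 0.703, 0.711, -0.0]
contact_force: [0.1, -0.6, -2.3]
grip_width: 23.0
grip_force: 80.3
```

Call:
send_rows --plan '[[[-1,0,0],0],[[-1,-0.2,0],0],[[-1,-0.2,0],0],[[-1,-0.2,0],0],[[-1,-0.1,0],0],[[-0.7,0,0],0],[[0,0,0],0],[[0,0,0],0],[[0,0,0],0],[[0,0,0],0]]'

```text
time_s: 28.5
eef_pos: [478.9, -259.4, 116.1]
tool_rot: [-0.001, 0.703, 0.711, -0.0]
contact_force: [0.1, 0.2, -1.6]
grip_width: 22.6
grip_force: 80.1
```

```bash
python3 - <<'E'
from h import *
for n,r in(("top",(232,140,348,226)),("scene",(212,205,335,300))):
    c,R,t=cam(n)
    print("rods",blobs(c,R,t,hsvm(c,(10,110,100),(30,255,255)),26,r,15))
cv2.imwrite("pics/s4.png",cv2.resize(c["color"][150:330,100:340,::-1],(800,600),interpolation=cv2.INTER_CUBIC))
E
```

```text
rods [(array([505. ,  78.3]), array([18.4, 61.8]), 90.6, 90.6, array([505. ,  78.1])), (array([ 651.7, -101.6]), array([18.5, 59.5]), 90.6, 90.6, array([ 652.4, -102.4])), (array([658.8,  -4.6]), array([18.5, 62.1]), 90.6, 90.6, array([657.6,  -4.4]))]
rods [(array([650.5, -99.4]), array([63.6, 21.3]), 87.7, 87.7, array([650.6, -98.8])), (array([657.2,  -2.6]), array([21.8, 61.9]), 90.5, 90.5, array([657.6,  -2.2])), (array([504.1,  79.2]), array([65.6, 24.8]), 89.0, 89.0, array([503.7,  79.5]))]
```

View pics/s4.png

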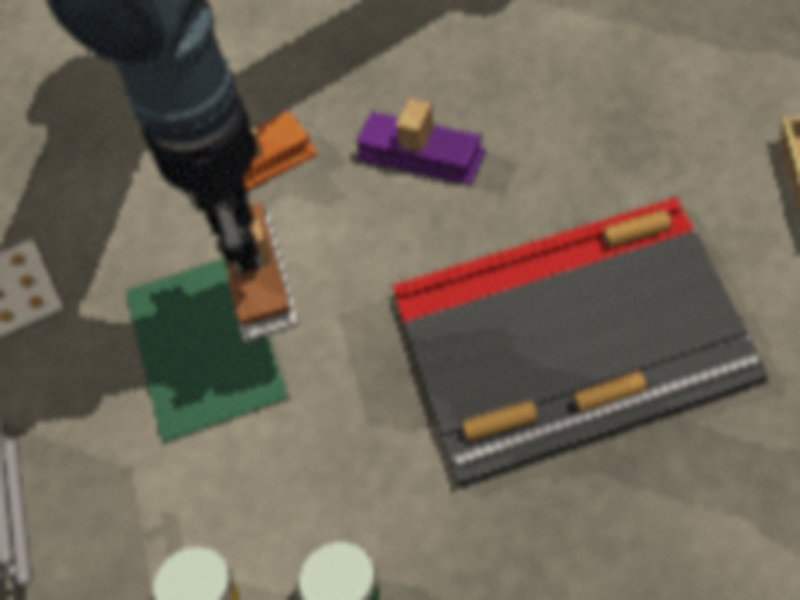

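Call:
send_rows --plan '[[[-0.7,-0.1,0],0],[[-0.8,-0.1,0],0],[[-0.6,-0.05,0],0],[[0,0,0.5],0],[[0,0,0.6],0],[[0,0,0.6],0],[[0,0,0.4],0],[[0,0,0.1],0],[[0,0,0],0],[[0,0,0],0]]'

```text
time_s: 29.43
eef_pos: [472.9, -323.3, 51.0]
tool_rot: [0.0, 0.703, 0.711, -0.0]
contact_force: [0.6, -0.1, -1.1]
grip_width: 22.7
grip_force: 80.1
```

Call:
send_rows --plan '[[[0,0,0.1],0],[[0,0,0],0],[[0,0,0],0],[[0,0,0],0]]'

```text
time_s: 29.77
eef_pos: [472.8, -323.8, 47.9]
tool_rot: [0.001, 0.703, 0.711, 0.0]
contact_force: [-0.2, 0.2, -2.2]
grip_width: 22.8
grip_force: 80.1
```

Call:
send_rows --plan '[[[0,0,0.1],0],[[0,0,0.1],0],[[0,0,0.08],0],[[0,0,0],0],[[0,0,0],0],[[0,0,0],0],[[0,0,0],0]]'

```text
time_s: 30.35
eef_pos: [472.5, -323.5, 39.1]
tool_rot: [0.0, 0.703, 0.711, -0.0]
contact_force: [-0.6, 0.6, -1.7]
grip_width: 22.7
grip_force: 80.5
```

Call:
send_rows --plan '[[[0,0,0.03],0],[[0,0,0],0],[[0,0,0],0],[[0,0,0],0],[[0,0,0],0]]'

```text
time_s: 30.77
eef_pos: [472.5, -323.6, 38.2]
tool_rot: [0.0, 0.703, 0.711, -0.0]
contact_force: [-0.8, 0.8, -0.0]
grip_width: 22.8
grip_force: 80.6
```

Call:
send_rows --plan '[[[0,0,0],0],[[0,0,0],0],[[0,0,0],0],[[0,0,0],0],[[0,0,0],0],[[0,0,0],0],[[0,0,0],0],[[0,0,0],0]]' --hand -1

```text
time_s: 31.43
eef_pos: [472.5, -323.5, 38.1]
tool_rot: [0.0, 0.703, 0.711, -0.0]
contact_force: [1.3, -0.7, 0.3]
grip_width: 85.2
grip_force: 0.0
```

Call:
send_rows --plan '[[[0,0,-0.3],0],[[0,0,-0.6],0],[[0,0,-0.8],0],[[0,0,-0.8],0],[[0,0,-0.8],0],[[0,0,-0.8],0],[[0,0,0],0],[[0,0,0],0],[[0,0,0],0]]'

```text
time_s: 32.18
eef_pos: [472.4, -323.4, 161.1]
tool_rot: [0.0, 0.703, 0.711, -0.0]
contact_force: [-0.2, 1.3, -0.3]
grip_width: 85.6
grip_force: 0.0
```

```bash
python3 - <<'E'
from h import *
c,R,t=cam("top"); print("rods",blobs(c,R,t,hsvm(c,(10,110,100),(30,255,255)),26,(232,140,348,226),15))
c,R,t=cam("scene"); cv2.imwrite("pics/s5.png",cv2.resize(c["color"][150:330,100:340,::-1],(800,600),interpolation=cv2.INTER_CUBIC))
E
```

```text
rods [(array([505. ,  78.3]), array([18.4, 61.8]), 90.6, 90.6, array([505. ,  78.3])), (array([ 651.7, -101.6]), array([18.5, 59.5]), 90.6, 90.6, array([ 652.5, -102.3])), (array([657.5,  -4.6]), array([15.8, 62.2]), 90.6, 90.6, array([657.5,  -4.6]))]
```

View pics/s5.png

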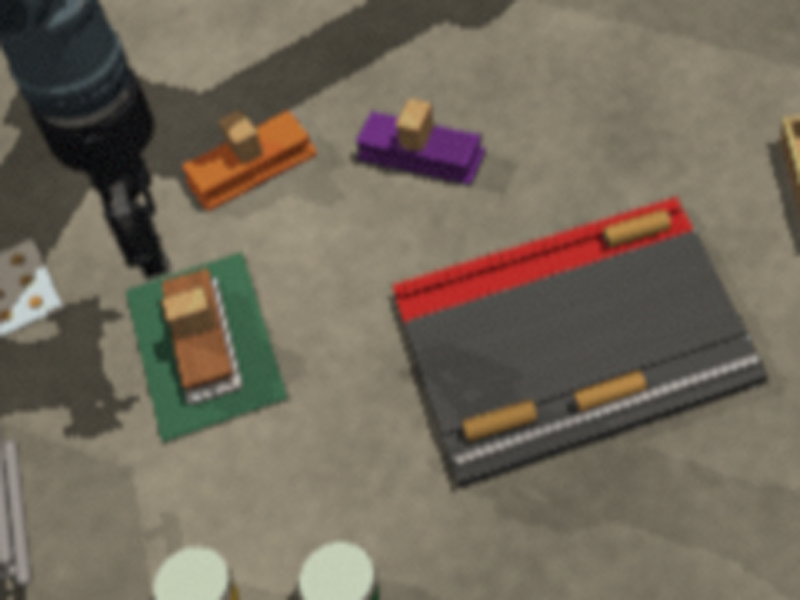

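The block (about pixel 200,335) stands on the mat. Two rods lie in the far channel (500,420 and 610,390) and one in the red channel (637,228). The gripper is clear.

```bash
python3 -c "
from station import robot
print(robot.job_done())"
```

```text
the job is handed in; nothing more can be done
None
```

I handed the job in at about 32 s, with no verdict returned: rods B and C felt true and lie in the far channel, rod A wobbled and lies in the red channel, and the block stands released on the green mat.

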